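Run a bowl true on the banding wheel and stop it at the gauge

ROBOT

A 6-joint arm with a two-finger parallel gripper is mounted at the origin on the work surface. World frame = base frame: x ahead of the robot, y to its left, z up, the work surface at z = 0. Lengths are in m, angles in rad, forces in N, time in s.
With the tool pointing down it reaches from about 0.225 to 0.875 m from the base axis. Payload 3.4 kg.
Tool frame: the origin (TCP) lies at the very end of the fingers, on their centre line; the grasp point (between the pads) lies 19 mm behind it (hold_point_z is the distance from the TCP to the grasp point, in m); z points along the fingers, y is the line along which they close (so a half turn about z gives the same grasp; the last joint's range is limited). The gripper opens to 85 mm and grips with 20 to 120 N. Pads are 22 mm wide; open, the fingers measure 114 mm over their backs; the gripper's body (76 mm by 85 mm) begins 54 mm behind the grasp point. The pads swing forward as they close: fully open they stand 13 mm farther back than shut.
Start: joints at [-1.304, 0.276, 1.505, -0, 1.361, -0.121], TCP at [0.217, -0.532, 0.231] pointing down, gripper open.
Joint ranges: [-2.89, 2.89], [-0.75, 2.08], [0.22, 2.7], [-1.18, 4.32], [0.11, 2.71], [-2.7, 2.7]. Speed limits (rad/s): [2.57, 2.57, 3.14, 3.14, 3.14, 3.14].

INTERFACE

Orientations are given as a rotation vector (axis times angle).
In Python, from workcell import * gives the robot as it stands. The module is installed in compiled form; this text tells all that it offers.
- The arm moves only by the tool arm_command, never from a script. Its argument "targets" is one flat list of numbers, 6 for each row, row after row: the shift along the tool's x, y, z as a fraction of full scale, then the turn, a rotation vector about the tool's x, y, z as a fraction of full scale. In form: [x, y, z, rx, ry, rz, x, y, z, rx, ry, rz, ...]. A call has 1 to 20 rows; each row shifts and turns the commanded pose from where the row before left it, along the tool's axes as they then stand; what a row does not reach is not made up. Full scale, the value 1, is 0.06 m for a shift and 10 degrees for a turn. A row lasts 1/8 s, in which the tool goes at most 62.5 mm and 10.7 degrees, less where a joint would pass 70% of its speed; a pose out of reach is approached as far as the arm can. A call with a number of a shift or a turn outside -1 to 1 is refused whole. A call with a gripper value outside its range is refused whole. "claw" is the opening, from -1 (shut) to 1 (fully open), set as the call begins (left out, the last holds). The fingers move at their own pace and stop on an object; the grip force is fixed at half the most. Time passes only in rows, so rows that do not move let the fingers close. It gives the time, the measured TCP pose, the force, the opening and the grip force at its end, in the units of the state.
- observe(): the state, without advancing time (a new reading comes with each control period).
- camera(name): name is "scene" or "side" or "wrist"; returns a dict with "color" (480x640x3 uint8, blue, green, red), "fx", "fy", "cx", "cy" (pixels), "k1" (the pictures are not rectified: a ray, as slopes to the right and down, at radius r is drawn at 1 + k1 r^2 times it, then the intrinsics apply), "view" (4x4, takes a point from world to camera coordinates). Camera axes: x right, y down, z forward; pixel columns grow to the right and rows downward; lengths in m; the calibration is good to about 2 mm. A picture is of the moment at which its call begins. There is no depth.
- sign_off(): hands the job in; it is judged then, once.
Trained networks look in the newest picture that a camera, given by its name, has taken for a name from the list of things; names that differ only in an ending like _2 or _b are one class to them, and where a whole thing is asked for, a point or a joint stands for the part that bears it (a point fixed in the world has none). Each returns a list of dicts, best first, with "score" (0 to 1); they miss things now and then, are a little off and sometimes report something else, mostly with a low value. They report only what shows in the picture. A call takes as long as a camera call. They do not tell look-alikes from the thing itself.
- search_frame(camera, thing): "xyz" ([x, y, z] in m, in the coordinates of the camera as it stood for that picture, good to about 4 mm: the middle of the surface that is visible of it).
The state is a dict: "time_s": time; "qpos": joint angles; "qvel": joint speeds; "tau": joint torques, N m; "tcp_pos": TCP position; "tcp_rot": TCP orientation; "wrist_force": force on the tool from outside, world axes, zero at the start; "torque": the same for the moment, N m; "gripper_width": finger opening in m; "grip_force": force on a finger pad.
Only numpy, scipy, OpenCV 4.12 (cv2) and the standard library are available. Lean on these libraries where they do the work, as an engineer would, in place of code of your own. Each camera call takes 0.05 s, during which the arm holds its last target. There are 200 camera calls.

TASK

Run the bisque bowl past the throwing gauge to see whether it is true: with a light fingertip on the banding wheel's rubber-ringed rim, stroke the wheel up to about 15 turns a minute (1.6 rad/s, either way round) and keep it turning between 12 and 18 turns a minute for eight seconds without a break, topping it up with strokes that travel along with it as it slows. Then slow it and bring it to rest in one go, never halting or running down short of the mark, with the bowl's handle straight under the gauge's pointer arm, and take the hand away. Do not touch the bowl or the gauge, do not press hard on the wheel, and leave the other things on the bench as they are.

Things in the scene. Friction and masses are not known exactly. Their poses are not given: they have to be found in the camera images.
- wheel_base: Fixed grey iron foot of a heavy banding wheel (a potter's table turntable), 190 mm across, 78 mm high. Origin on the wheel's axis at bench level, z up, x towards the gauge, which always stands beyond the wheel, within 0.5 rad of world +x. The gauge's arm over the rim bars the way right round: about 4.5 rad of rim, centred on the robot's side, is open to the fingertips.
- head (a joint): Angle of the wheel's head, rad, without limit, growing counter-clockwise from above. The head is an iron disc of 280 mm diameter, top 110 mm above the bench. About 7.5 kg (5.5 to 10.3), inertia about 0.067 kg m2 in proportion. Drag about 0.003 N m dry plus 0.007 N m s/rad: left alone at 1.6 rad/s it loses about 0.2 (0.13 to 0.28) rad/s each second and runs down in 12 to 25 s; at rest it stays put.
- head_axis (a point): Point on the axis in the plane of the head's top, 110 mm above the bench; it does not turn. The rim carries a black sponge-rubber grip ring, 98 to 139 mm from the axis, flush with the top: press on it at about 125 mm. It gives 1 mm per 2 N, up to 10 mm. Fingertip friction is 0.6 to 1 of the pressure (4 N brakes or carries the wheel through 1.6 rad/s in 0.3 to 0.5 s).
- bowl: Pale bisque-fired bowl standing loose in the middle of the head, upright, 0.5 kg, 110 mm across the rim, 62 mm high, rim 172 mm above the bench. It turns with the head. Origin at the centre of its foot, z up, x along its one short, straight handle. At the start its handle points anywhere.
- bowl_handle (a point): Middle of the outer end of the bowl's handle, 82 mm out from the bowl's centre along its x and 36 mm above its foot. The handle is a flat lug, 26 mm wide and 13 mm thick, standing out 30 mm from the wall.
- gauge: Throwing gauge standing loose beyond the wheel, 205 mm from its axis: iron disc foot 84 mm across, thin steel post 220 mm high, and a level pointer arm (rod 8 mm, rubber end 11 mm thick) 170 mm above the bench, reaching 140 mm from the post towards the wheel's axis and ending 10 mm short of the bowl's rim. 1.4 kg. Origin at the centre of the foot, z up; the arm points along its -x.
- gauge_mark (a point): Point straight below the gauge's arm, 82 mm from the wheel's axis and 146 mm above the bench, where the end of the bowl's handle is to come to rest.
- rib: Wooden rib, 110 x 60 x 8 mm, lying flat on the bench left of the wheel. Bystander.
- jar: Closed glass jar with white cap, 56 mm across, 75 mm high, right of the wheel. Bystander.
- mug: Bisque mug with a handle, 80 mm across, 90 mm high, at the far left. Bystander.
- brush: Wooden-handled brush, 200 mm long, lying in the left foreground. Bystander.
- stack: Stack of three bisque bowls, 140 mm across, 100 mm high, on the left. Bystander.
- paddle: Wooden paddle, 265 mm long, 14 mm thick, lying on the right. Bystander.
There are look-alikes about, which are no part of the job. What is shaped like the gauge but yellow is not meant. What is shaped like the bowl but purple is not meant.

How it is judged:
On the way:
1. The wheel turns between 11.5 and 18.6 turns a minute (1.2 to 1.95 rad/s), one way round, for eight seconds without a break ((velocity of joint head between 1.2 and 1.95 rad/s or velocity of joint head between -1.95 and -1.2 rad/s)), for 8 s.
At the end, for the whole second after the job is handed in: The wheel is at rest (under 0.05 rad/s), the end of the bowl's handle is within 14 mm of the point under the gauge's arm, the bowl stands upright and within 8 mm of the middle of the wheel, the gauge is where it was (velocity of joint head between -0.05 and 0.05 rad/s and horizontal distance between bowl_handle and gauge_mark below 0.014 m and horizontal distance between bowl and head_axis below 0.008 m and angle between bowl's own z axis and vertical below 0.05 rad and linear speed of bowl below 0.02 m/s and distance of gauge from where it was at the start of the episode below 0.01 m); the robot touches nothing.
It fails at once if the bowl is touched by the robot or slides more than 8 mm off the middle of the wheel (contact force between any of the fingers, the arm and bowl above 1 N or horizontal distance between bowl and head_axis above 0.008 m).
It fails at once if the gauge is touched by the robot or moved more than 10 mm (contact force between any of the fingers, the arm and gauge above 1 N or distance of gauge from where it was at the start of the episode above 0.01 m).
It fails at once if after turning more than about a turn (joint past 7.5 rad either way) the wheel comes to rest, under 0.04 rad/s, with the end of the handle more than 25 mm from the mark (velocity of joint head between -0.04 and 0.04 rad/s and horizontal distance between bowl_handle and gauge_mark above 0.025 m and (value of joint head above 7.5 rad or value of joint head below -7.5 rad)).
It fails at once if the wheel is pressed with more than 40 N (contact force between any of the fingers, the arm and wheel_base above 40 N).
It fails at once if a bystander is moved more than 30 mm (distance of any of rib, jar, mug, brush, stack, paddle from where it was at the start of the episode above 0.03 m).
It also fails if it takes over 67 s, if anything falls off the work surface, if the arm or the gripper's body presses on something with over 40 N, if the wrist force passes 120 N, or if a joint passes its speed limit or range.

## Working session

There is one attempt and no reset: what is moved stays moved. The work goes in short steps, Python scripts to look and compute and a tool call to move; the robot and the scene stay as the last step left them, time stands still between calls to the robot, and variables do not carry over. Pictures are saved under pics/ and viewed, at most 10 in all, crops included, and the job is handed in when it is done.

Besides the shell and the picture viewer there is one more tool, called after "Request:" in YAML: its name, and indented under it one key for each argument. arm_command: Moves the arm, as the interface text tells. Its arguments: {"type":"object","properties":{"targets":{"type":"array"},"claw":{"type":"number"}},"required":["targets"]}

```bash
mkdir -p pics; cat > h.py <<'E'
from workcell import *
import numpy as np, cv2
def cam(n,save=None):
    c=camera(n)
    if save: cv2.imwrite('pics/'+save,c['color'])
    return c
def w2p(c,P):
    p=c['view']@np.r_[P,1]; s=p[:2]/p[2]; s=s*(1+c['k1']*(s@s))
    return np.array([c['fx']*s[0]+c['cx'],c['fy']*s[1]+c['cy']])
def p2w(c,u,v,z):
    d=np.array([(u-c['cx'])/c['fx'],(v-c['cy'])/c['fy']]); s=d.copy()
    for _ in range(20): s=d/(1+c['k1']*(s@s))
    V=np.array(c['view']);R=V[:3,:3];o=-R.T@V[:3,3];r=R.T@np.r_[s,1]
    return o+r*(z-o[2])/r[2]
def c2w(c,x):
    V=np.array(c['view']);return V[:3,:3].T@(np.array(x)-V[:3,3])
E
python3 - <<'E'
from h import *
np.set_printoptions(precision=4,suppress=True)
for n in ['scene','side','wrist']:
    c=cam(n,n+'0.png'); print(n,c2w(c,[0,0,0]),c['fx'],c['k1'])
    for t in ['wheel_base','head','bowl','bowl_handle','gauge']:
        for r in search_frame(n,t)[:3]:
            print(n,t,round(r['score'],2),c2w(c,r['xyz']),w2p(c,c2w(c,r['xyz'])))
print(observe())
E
```

```text
scene [ 1.0572 -0.681   0.7995] 443.3789229766148 -0.018445524516133512
scene wheel_base 0.83 [0.6035 0.0073 0.1099] [357.4475 252.6419]
scene head 0.61 [0.6015 0.022  0.107 ] [360.1863 250.1754]
scene bowl 0.94 [0.5682 0.0762 0.1496] [362.2645 220.8083]
scene bowl 0.94 [ 0.3247 -0.053   0.0425] [260.4336 242.8404]
scene bowl_handle 0.59 [0.5667 0.0811 0.1553] [362.9779 217.8038]
scene bowl_handle 0.56 [ 0.3258 -0.0609  0.0475] [258.4853 243.0034]
scene gauge 0.91 [0.7709 0.061  0.0276] [425.9533 294.5562]
scene gauge 0.58 [ 0.5243 -0.2237  0.0259] [270.4312 318.0547]
side [0.3842 1.1282 1.0452] 574.5117806305096 -0.05082807580892821
side wheel_base 0.87 [0.541  0.1121 0.1144] [306.1885 280.8168]
side wheel_base 0.74 [0.57   0.0447 0.154 ] [298.601  249.5276]
side head 0.76 [0.5442 0.1112 0.1116] [304.9336 281.2946]
side bowl 0.85 [0.5659 0.0476 0.1497] [300.0646 251.7618]
side bowl 0.56 [ 0.3359 -0.089   0.0392] [391.588  259.6037]
side bowl_handle 0.92 [0.5723 0.0467 0.1531] [297.5321 250.2177]
side bowl_handle 0.72 [ 0.3392 -0.0845  0.043 ] [390.4445 259.4502]
side gauge 0.93 [ 0.5142 -0.2138  0.0319] [331.98   228.7067]
side gauge 0.85 [0.7645 0.0738 0.0295] [223.3546 286.8251]
wrist [ 0.2916 -0.5016  0.3736] 431.9694525812128 -0.0458511834034614
{'time_s': 0.9, 'qpos': array([-1.304 ,  0.2759,  1.5049, -0.    ,  1.3607, -0.121 ]), 'qvel': array([-0.0001,  0.0001,  0.0011,  0.0025, -0.0001, -0.0022]), 'tau': array([  0.0004, -41.6642, -24.6101,  -0.0002,   0.    ,  -0.    ]), 'tcp_pos': array([ 0.2174, -0.5323,  0.2313]), 'tcp_rot': array([ 3.0827,  0.6053, -0.    ]), 'wrist_force': array([ 0.3956, -0.5413,  0.3667]), 'torque': array([ 0.0041, -0.0681,  0.0081]), 'grip_force': 0.0, 'gripper_width': 0.08534637113691625}
```

View pics/scene0.png

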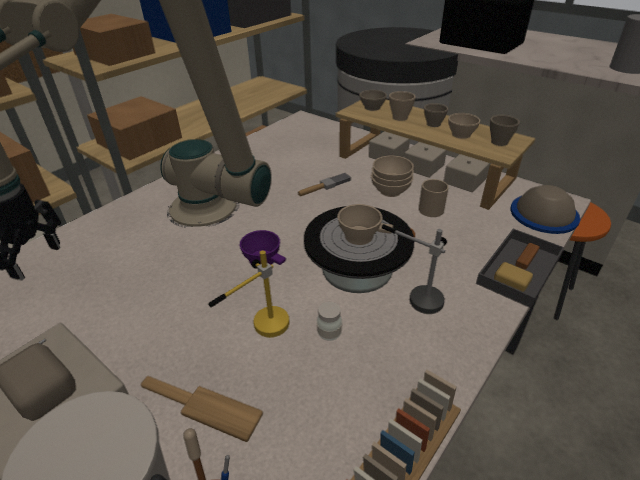

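View pics/side0.png

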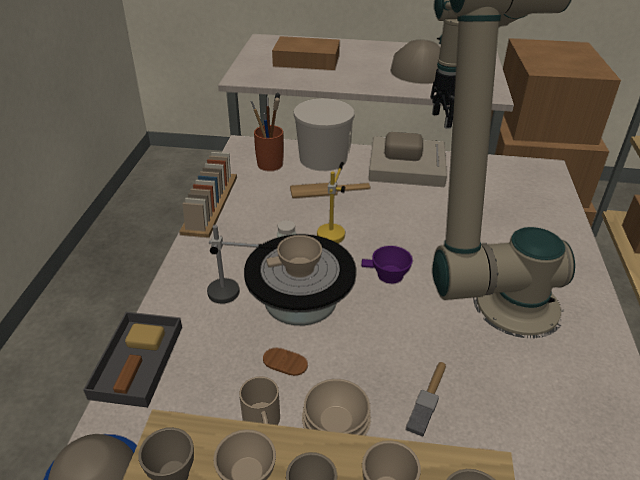

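The grey gauge is at scene (430,270), with the yellow look-alike at (268,295). The pale bowl is at (360,225), with the purple look-alike at (262,247). I choose the grey gauge and the pale bowl on the wheel. Next I measure and check one crop.

```bash
cat >> h.py <<'E'
from scipy.optimize import least_squares
def ring(c,c0,z=.110):
    # dark ring mask rays -> plane z, fit circle of radius .139/.098
    g=c['color'].max(2); P=[]
    G=np.mgrid[-.2:.2:.002,-.2:.2:.002].reshape(2,-1).T
    for a in np.arange(0,2*np.pi,.03):
        rs=np.arange(.115,.165,.0005)
        v=[]
        for r in rs:
            p=w2p(c,[c0[0]+r*np.cos(a),c0[1]+r*np.sin(a),z]); v.append(cv2.getRectSubPix(g,(1,1),tuple(map(float,p)))[0,0])
        v=np.array(v,float); 
        k=np.argmax(np.gradient(cv2.GaussianBlur(v[None],(9,1),2)[0]))
        if v[:k].mean()<60 and v[min(k+8,len(v)-1)]>70: P.append([c0[0]+rs[k]*np.cos(a),c0[1]+rs[k]*np.sin(a),a,rs[k]])
    return np.array(P)
def fitc(P):
    f=lambda q:np.hypot(P[:,0]-q[0],P[:,1]-q[1])-q[2]
    return least_squares(f,[P[:,0].mean(),P[:,1].mean(),.139],loss='soft_l1',f_scale=.001)
E
python3 - <<'E'
from h import *
np.set_printoptions(precision=4,suppress=True)
for n in ['scene','side']:
    c=cam(n); c0=[.57,.055]
    for _ in range(3):
        P=ring(c,c0); s=fitc(P); c0=s.x[:2]
    V=np.array(c['view']);o=c2w(c,[0,0,0]); print(n,len(P),s.x,np.abs(s.fun).mean())
    d=np.arctan2(*(c0-o[:2])[::-1]); m=np.cos(P[:,2]-d)>-.3   # far side
    s=fitc(P[m]); print('far',m.sum(),s.x)
    a=c['color']
    x,y=map(int,w2p(c,[.63,.06,.12])); cr=a[y-75:y+75,x-100:x+100]
    cv2.imwrite(f'pics/cr_{n}.png',cv2.resize(cr,None,fx=4,fy=4,interpolation=cv2.INTER_CUBIC)); print('crop origin',x-100,y-75)
E
```

```text
scene 175 [0.5728 0.0544 0.1435] 0.003255298975324205
far 90 [0.5671 0.0624 0.139 ]
crop origin 278 167
side 185 [0.5634 0.0703 0.1431] 0.0030538146512672794
far 101 [0.5648 0.0627 0.1393]
crop origin 173 186
```

View pics/cr_side.png

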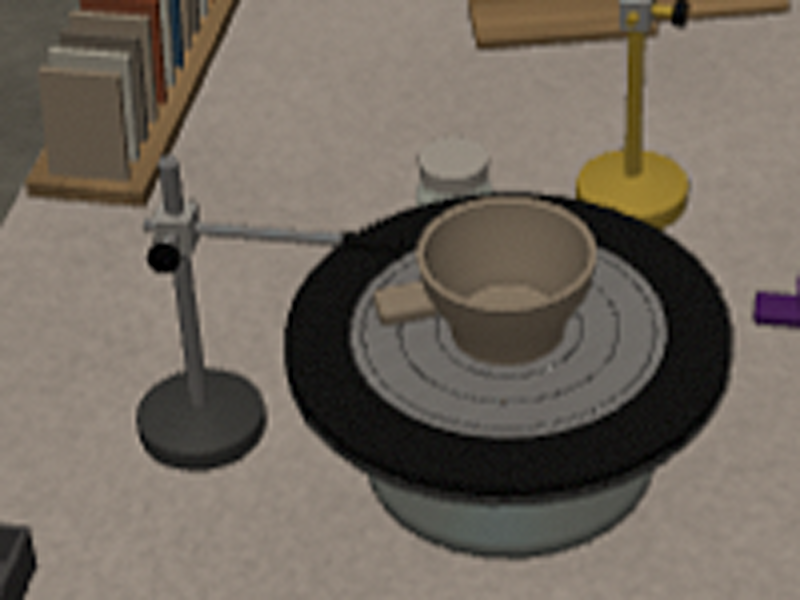

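View pics/cr_scene.png

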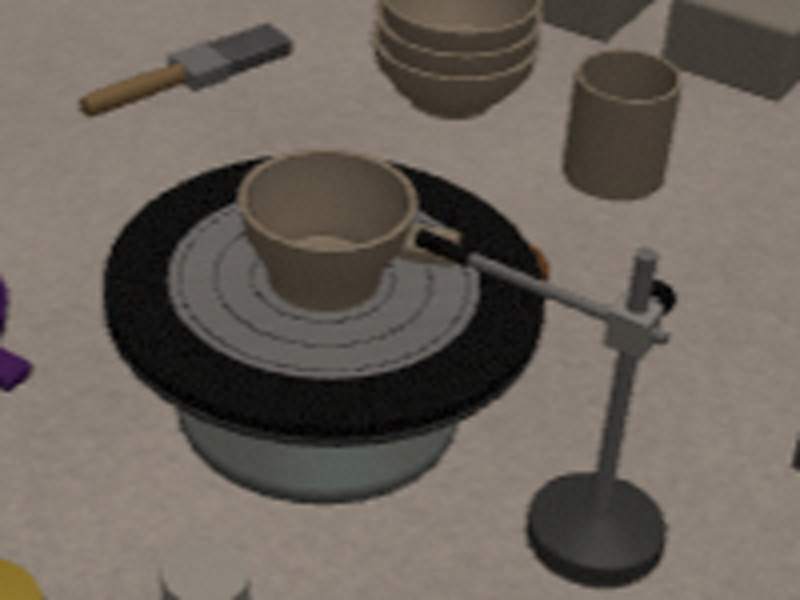

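```bash
python3 - <<'E'
from h import *
np.set_printoptions(precision=4,suppress=True)
cs=cam('side');cc=cam('scene');C=np.array([.566,.0626])
def pol(p): d=p[:2]-C; return p,np.hypot(*d),np.arctan2(d[1],d[0])
for c,l in [(cs,[('post',215.5,226,.22),('foot',223.3,289,.014),('armtip',173+345/4,186+240/4,.17),('handle',267.7,261.7,.1525),('armmid',173+200/4,186+230/4,.17)]),
            (cc,[('post',439.2,230,.22),('foot',427,297,.014),('armtip',278+425/4,167+240/4,.17),('armmid',278+610/4,167+318/4,.17),('handle',278+460/4,167+246/4,.1525)])]:
    for n,u,v,z in l: print(n,*pol(p2w(c,u,v,z)))
    for z in (.172,): print('bowl rim', w2p(c,[*C,z]))
E
```

```text
post [0.7676 0.0658 0.22  ] 0.20160990122414596 0.015900791181075926
foot [0.7683 0.0658 0.014 ] 0.2022797531165279 0.016057927242233826
armtip [0.6635 0.0648 0.17  ] 0.0975466338426758 0.02245186537060028
handle [0.6362 0.0996 0.1525] 0.07939520296310558 0.48514451567570865
armmid [0.7533 0.0682 0.17  ] 0.1873533578369526 0.029957189154205532
bowl rim [298.9569 248.4963]
post [0.7717 0.0667 0.22  ] 0.20578551732271763 0.019812731204059134
foot [0.7719 0.0682 0.014 ] 0.20596710587527955 0.027246106758341968
armtip [0.639  0.0633 0.17  ] 0.07303259093145438 0.009935140283024722
armmid [0.7599 0.064  0.17  ] 0.19392368332605298 0.0074296644033377155
handle [0.6474 0.0917 0.1525] 0.08647222005566507 0.34301734944345597
bowl rim [358.7192 215.6474]
```

```bash
cat >> h.py <<'E'
C=np.array([.566,.0626]); GAM=.018
from scipy.spatial.transform import Rotation as Ro
def hull(c,pts,shape=(480,640)):
    m=np.zeros(shape,np.uint8); p=np.array([w2p(c,q) for q in pts])
    cv2.fillConvexPoly(m,cv2.convexHull((p*16).round().astype(np.int32)),255,shift=4); return m
T=np.arange(0,2*np.pi,.15)
def setup(c):
    b=hull(c,[[C[0]+.0555*np.cos(t),C[1]+.0555*np.sin(t),z] for t in T for z in(.172,.166)]+[[C[0]+.034*np.cos(t),C[1]+.034*np.sin(t),.11] for t in T])
    b=cv2.dilate(b,np.ones((3,3)))
    a=hull(c,[[C[0]+.088*np.cos(t),C[1]+.088*np.sin(t),z] for t in T for z in(.139,.153)])
    return (a>0)&(b==0)
def hbox(c,th):
    u=np.array([np.cos(th),np.sin(th)]);n=np.array([-u[1],u[0]])
    return hull(c,[[*(C+u*r+n*w),z] for r in(.048,.082) for w in(-.013,.013) for z in(.1395,.1525)])>0
def beige(c):
    g=c['color'].astype(float); return (g[...,2]-g[...,0]>.17*g[...,2])&(g[...,2]>40)
def angle(cams):
    R=[(setup(c),beige(c),c) for c in cams]
    def sc(t):
        s=0
        for v,b,c in R:
            h=hbox(c,t)&v; s+=(h&b).sum()-(h&~b).sum()
        return s
    ts=np.arange(-np.pi,np.pi,.06); S=np.array([sc(t) for t in ts]); t0=ts[S.argmax()]
    tf=np.arange(t0-.25,t0+.25,.01); F=np.array([sc(t) for t in tf],float); k=F>F.max()-.12*abs(F.max())-1
    return (tf[k]*F[k]).sum()/F[k].sum(),F.max(),sum((b&v).sum() for v,b,c in R)
E
python3 - <<'E'
from h import *
cs=cam('side');cc=cam('scene')
print(angle([cs]),angle([cc]),angle([cs,cc]))
for n,c in(('side',cs),('scene',cc)):
    v=setup(c);b=beige(c); im=c['color'].copy(); im[v&b]=(0,0,255); im[v&~b]=im[v&~b]//2+np.array([60,0,0],np.uint8)
    x,y=map(int,w2p(c,[*C,.13])); cv2.imwrite(f'pics/m{n}.png',cv2.resize(im[y-50:y+50,x-65:x+65],None,fx=3,fy=3))
cv2.imwrite('pics/m.png',np.hstack([cv2.imread('pics/mside.png'),cv2.imread('pics/mscene.png')]))
s=observe();print(s['time_s'],Ro.from_rotvec(s['tcp_rot']).as_matrix().round(3))
E
```

```text
(np.float64(0.3966972769657654), np.float64(65.0), np.int64(108)) (np.float64(nan), np.float64(0.0), np.int64(69)) (np.float64(0.4288250075080623), np.float64(53.0), np.int64(177))
1.2 [[ 0.926  0.378 -0.   ]
 [ 0.378 -0.926 -0.   ]
 [-0.     0.    -1.   ]]h.py:59: RuntimeWarning: invalid value encountered in scalar divide
  return (tf[k]*F[k]).sum()/F[k].sum(),F.max(),sum((b&v).sum() for v,b,c in R)
```

View pics/m.png

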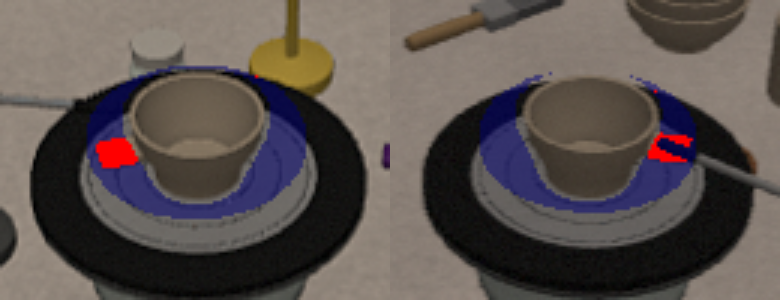

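```bash
cat >> h.py <<'E'
_setup=setup
def setup(c):
    u=np.array([np.cos(GAM),np.sin(GAM)]);n=np.array([-u[1],u[0]])
    a=hull(c,[[*(C+u*r+n*w),z] for r in(.06,.2) for w in(-.007,.007) for z in(.163,.177)])
    return _setup(c)&(a==0)
def rows(W,p0=None):
    """W world waypoints per row -> printed rows; tool orientation constant"""
    s=observe(); R=Ro.from_rotvec(s['tcp_rot']).as_matrix(); p=np.array(s['tcp_pos'] if p0 is None else p0); out=[]
    for w in W:
        d=np.round(R.T@(np.array(w)-p)/.06,3); p=p+R@d*.06
        if abs(d).max()>1: print('TOO BIG',d)
        out+=[*(float(x)+0. for x in d),0,0,0]
    print(str([int(x) if x==int(x) else x for x in out]).replace(' ','')); print('end',p.round(4)); return p
def arc(th,z,r=.125): return [C[0]+r*np.cos(th),C[1]+r*np.sin(th),z]
def lin(a,b,n): return [np.array(a)+(np.array(b)-a)*k/n for k in range(1,n+1)]
E
python3 - <<'E'
from h import *
p=observe()['tcp_pos']
rows(lin(p,[.38,.03,.30],12)+lin([.38,.03,.30],arc(1.94,.15),8))
E
```

```text
[0.504,-0.638,-0.095,0,0,0,0.505,-0.637,-0.096,0,0,0,0.504,-0.638,-0.095,0,0,0,0.505,-0.638,-0.096,0,0,0,0.504,-0.637,-0.095,0,0,0,0.504,-0.638,-0.096,0,0,0,0.505,-0.638,-0.095,0,0,0,0.504,-0.637,-0.096,0,0,0,0.505,-0.638,-0.095,0,0,0,0.504,-0.637,-0.095,0,0,0,0.504,-0.638,-0.096,0,0,0,0.505,-0.638,-0.095,0,0,0,0.389,-0.177,0.312,0,0,0,0.389,-0.176,0.313,0,0,0,0.389,-0.177,0.312,0,0,0,0.39,-0.177,0.313,0,0,0,0.389,-0.176,0.312,0,0,0,0.389,-0.177,0.312,0,0,0,0.39,-0.177,0.313,0,0,0,0.389,-0.177,0.312,0,0,0]
end [0.5209 0.1792 0.15  ]
```

Request:
arm_command:
  targets: [0.504,-0.638,-0.095,0,0,0,0.505,-0.637,-0.096,0,0,0,0.504,-0.638,-0.095,0,0,0,0.505,-0.638,-0.096,0,0,0,0.504,-0.637,-0.095,0,0,0,0.504,-0.638,-0.096,0,0,0,0.505,-0.638,-0.095,0,0,0,0.504,-0.637,-0.096,0,0,0,0.505,-0.638,-0.095,0,0,0,0.504,-0.637,-0.095,0,0,0,0.504,-0.638,-0.096,0,0,0,0.505,-0.638,-0.095,0,0,0,0.389,-0.177,0.312,0,0,0,0.389,-0.176,0.313,0,0,0,0.389,-0.177,0.312,0,0,0,0.39,-0.177,0.313,0,0,0,0.389,-0.176,0.312,0,0,0,0.389,-0.177,0.312,0,0,0,0.39,-0.177,0.313,0,0,0,0.389,-0.177,0.312,0,0,0]
  claw: -1

```text
time_s: 3.7
tcp_pos: [0.5215, 0.1799, 0.1495]
tcp_rot: [3.083, 0.605, 0.0]
wrist_force: [0.7, -0.2, 0.4]
gripper_width: -0.0001
grip_force: 0.0
```

Request:
arm_command:
  targets: [0,0,0.35,0,0,0,0,0,0.25,0,0,0,0,0,0,0,0,0]

```text
time_s: 4.08
tcp_pos: [0.5199, 0.1789, 0.113]
tcp_rot: [3.083, 0.605, -0.004]
wrist_force: [0.2, -0.4, 0.2]
gripper_width: -0.0001
grip_force: 0.0
```

Request:
arm_command:
  targets: [0,0,0.1,0,0,0,0,0,0,0,0,0]

```text
time_s: 4.32
tcp_pos: [0.5214, 0.1791, 0.1089]
tcp_rot: [3.083, 0.605, 0.003]
wrist_force: [0.6, -0.4, 2.0]
gripper_width: 0.0001
grip_force: 1.2
```

```bash
cat >> h.py <<'E'
def seq(th,incs,zs):
    W=[]
    for d,z in zip(incs,zs): th+=d; W.append(arc(th,z))
    return W,th
E
python3 - <<'E'
from h import *
s=observe();p=s['tcp_pos'];print(p)
p0=[.521,.1791,.1081]
W,th=seq(1.94,[.04,.08,.12,.16,.19]+[.206]*10+[.17,.05],[.1065]*15+[.128,.140]); print(th); rows(W,p0)
E
```

```text
[0.52144408 0.17907314 0.10885124]
4.8100000000000005
[-0.085,-0.002,0.027,0,0,0,-0.166,0.011,-0.001,0,0,0,-0.246,0.04,0,0,0,0,-0.318,0.099,-0.001,0,0,0,-0.352,0.181,0,0,0,0,-0.334,0.268,0,0,0,0,-0.273,0.33,-0.001,0,0,0,-0.199,0.379,0,0,0,0,-0.118,0.412,0,0,0,0,-0.031,0.427,0.001,0,0,0,0.057,0.425,0,0,0,0,0.143,0.404,0,0,0,0,0.223,0.366,0.001,0,0,0,0.292,0.313,0,0,0,0,0.351,0.246,0.001,0,0,0,0.322,0.146,-0.358,0,0,0,0.1,0.033,-0.199,0,0,0]
end [ 0.5782 -0.0618  0.14  ]
```

Request:
arm_command:
  targets: [-0.085,-0.002,0.027,0,0,0,-0.166,0.011,-0.001,0,0,0,-0.246,0.04,0,0,0,0,-0.318,0.099,-0.001,0,0,0,-0.352,0.181,0,0,0,0,-0.334,0.268,0,0,0,0,-0.273,0.33,-0.001,0,0,0,-0.199,0.379,0,0,0,0,-0.118,0.412,0,0,0,0,-0.031,0.427,0.001,0,0,0,0.057,0.425,0,0,0,0,0.143,0.404,0,0,0,0,0.223,0.366,0.001,0,0,0,0.292,0.313,0,0,0,0,0.351,0.246,0.001,0,0,0,0.322,0.146,-0.358,0,0,0,0.1,0.033,-0.199,0,0,0]

```text
time_s: 6.45
tcp_pos: [0.578, -0.0618, 0.1401]
tcp_rot: [-3.082, -0.605, 0.002]
wrist_force: [0.9, 0.9, 0.3]
gripper_width: -0.0001
grip_force: 0.0
```

```bash
cat > meas.py <<'E'
from h import *
import sys
def measure(n=4):
    t=[];a=[];L=[]
    for i in range(n):
        t.append(observe()['time_s']); L.append(cam('side')); t.append(observe()['time_s']); L.append(cam('scene'))
    # joint fit of (a0,w) over all pictures at full model
    D=[(setup(c),beige(c),c,ti-t[-1]) for c,ti in zip(L,t)]
    def sc(a0,w):
        s=0
        for v,b,c,dt in D:
            h=hbox(c,a0+w*dt)&v; s+=(h&b).sum()-(h&~b).sum()
        return s
    return D,sc,t
def run(n=4,w0=1.5):
    D,sc,t=measure(n)
    ts=np.arange(-np.pi,np.pi,.08); a=ts[np.argmax([sc(x,w0) for x in ts])]
    G=[(x,w) for x in np.arange(a-.16,a+.17,.02) for w in np.arange(w0-.6,w0+.61,.1)]
    F=np.array([sc(*g) for g in G],float); i=F.argmax(); k=F>.93*F.max(); G=np.array(G)
    m=(G[k]*F[k,None]).sum(0)/F[k].sum()
    print('t',t[-1],'best',G[i],F[i],'mean',m,'now',observe()['time_s'],'pos',observe()['tcp_pos'],'vis',[(v&b).sum() for v,b,_,_ in D])
    return m,t[-1]
if __name__=='__main__': run(int(sys.argv[1]),float(sys.argv[2]))
E
python3 meas.py 3 1.5
```

```text
t 6.7 best [-0.90159265  0.9       ] -80.0 mean [nan nan] now 6.75 pos [ 0.57639032 -0.06128646  0.13900027] vis [np.int64(100), np.int64(1), np.int64(85), np.int64(1), np.int64(70), np.int64(0)]meas.py:20: RuntimeWarning: invalid value encountered in divide
  m=(G[k]*F[k,None]).sum(0)/F[k].sum()
```

```bash
python3 - <<'E'
from h import *
import pickle
L=[]
for n in('side','scene'): t=observe()['time_s']; L.append((t,cam(n)))
pickle.dump(L,open('dbg.pkl','wb'))
o=[]
for t,c in L:
    v=setup(c);b=beige(c); im=c['color'].copy(); im[v&b]=(0,0,255); im[v&~b]=im[v&~b]//2+np.array([60,0,0],np.uint8)
    x,y=map(int,w2p(c,[*C,.13])); o.append(cv2.resize(im[y-50:y+50,x-65:x+65],None,fx=3,fy=3)); print(t,angle([c]))
cv2.imwrite('pics/m2.png',np.hstack(o))
E
```

```text
6.75 (np.float64(-2.337632753840425), np.float64(43.0), np.int64(52))
6.8 (np.float64(nan), np.float64(0.0), np.int64(0))h.py:59: RuntimeWarning: invalid value encountered in scalar divide
  return (tf[k]*F[k]).sum()/F[k].sum(),F.max(),sum((b&v).sum() for v,b,c in R)
```

View pics/m2.png

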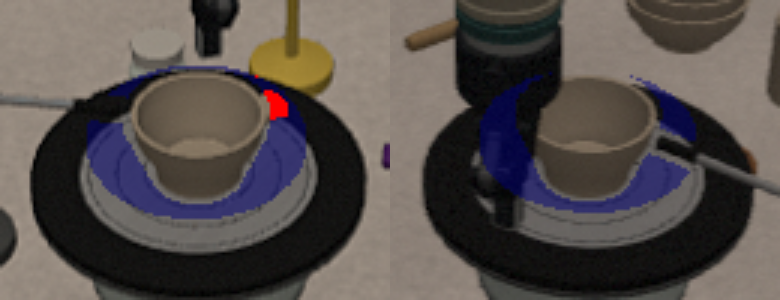

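```bash
python3 - <<'E'
import re
s=open('h.py').read()
s=s.replace("h=hbox(c,t)&v; s+=(h&b).sum()-(h&~b).sum()","h=hbox(c,t)&v; s+=sco(h,b,c)")
s+='''
def sco(h,b,c):
    d=c['color'].max(2)<60; n=h&~b
    return h[b].sum()-(n&~d).sum()-.15*(n&d).sum()
'''
open('h.py','w').write(s)
m=open('meas.py').read().replace("h=hbox(c,a0+w*dt)&v; s+=(h&b).sum()-(h&~b).sum()","h=hbox(c,a0+w*dt)&v; s+=sco(h,b,c)")
open('meas.py','w').write(m)
E
python3 - <<'E'
from h import *
import pickle
L=pickle.load(open('dbg.pkl','rb')); print(angle([L[0][1]]),angle([l[1] for l in L]))
z=[.140]*5+[.130,.125,.117]+[.1065]*11+[.128]
W,th=seq(4.81,[-.25]+[-.45]*5+[-.37]+[.15]+[.212]*11+[.15],z); p=rows(W,[.5782,-.0618,.14]); print(th)
W,th=seq(th,[-.2,-.42,-.45,-.45,-.45,-.4,-.262]+[.15]+[.212]*11+[.15],z); p=rows(W,p); print(th)
E
```

```text
(np.float64(-2.3482364825968425), np.float64(46.4), np.int64(52)) (np.float64(-2.352184034527199), np.float64(24.95), np.int64(52))
[-0.476,-0.21,0.001,0,0,0,-0.67,-0.644,0.002,0,0,0,-0.324,-0.871,0.001,0,0,0,0.088,-0.925,0.001,0,0,0,0.481,-0.796,0,0,0,0,0.78,-0.506,0.166,0,0,0,0.756,-0.127,0.082,0,0,0,-0.311,0.018,0.134,0,0,0,-0.429,0.104,0.175,0,0,0,-0.397,0.191,0.001,0,0,0,-0.347,0.271,0,0,0,0,-0.284,0.338,0,0,0,0,-0.205,0.39,0,0,0,0,-0.119,0.424,0,0,0,0,-0.027,0.44,0,0,0,0,0.066,0.436,-0.001,0,0,0,0.156,0.412,0,0,0,0,0.24,0.37,-0.001,0,0,0,0.312,0.312,-0.001,0,0,0,0.256,0.176,-0.359,0,0,0]
end [ 0.5485 -0.0612  0.128 ]
4.572
[-0.337,-0.244,-0.199,0,0,0,-0.513,-0.701,0.001,0,0,0,-0.183,-0.911,0.002,0,0,0,0.233,-0.901,0,0,0,0,0.6,-0.709,0,0,0,0,0.748,-0.355,0.166,0,0,0,0.541,-0.061,0.082,0,0,0,-0.311,0.018,0.134,0,0,0,-0.429,0.104,0.175,0,0,0,-0.397,0.191,0.001,0,0,0,-0.347,0.271,0,0,0,0,-0.284,0.338,0,0,0,0,-0.205,0.39,0,0,0,0,-0.119,0.424,0,0,0,0,-0.027,0.44,0,0,0,0,0.066,0.436,-0.001,0,0,0,0.156,0.412,0,0,0,0,0.24,0.37,-0.001,0,0,0,0.312,0.312,-0.001,0,0,0,0.256,0.176,-0.359,0,0,0]
end [ 0.5485 -0.0612  0.128 ]
4.572000000000001
```

Request:
arm_command:
  targets: [-0.476,-0.21,0.001,0,0,0,-0.67,-0.644,0.002,0,0,0,-0.324,-0.871,0.001,0,0,0,0.088,-0.925,0.001,0,0,0,0.481,-0.796,0,0,0,0,0.78,-0.506,0.166,0,0,0,0.756,-0.127,0.082,0,0,0,-0.311,0.018,0.134,0,0,0,-0.429,0.104,0.175,0,0,0,-0.397,0.191,0.001,0,0,0,-0.347,0.271,0,0,0,0,-0.284,0.338,0,0,0,0,-0.205,0.39,0,0,0,0,-0.119,0.424,0,0,0,0,-0.027,0.44,0,0,0,0,0.066,0.436,-0.001,0,0,0,0.156,0.412,0,0,0,0,0.24,0.37,-0.001,0,0,0,0.312,0.312,-0.001,0,0,0,0.256,0.176,-0.359,0,0,0]

```text
time_s: 9.35
tcp_pos: [0.548, -0.0615, 0.1267]
tcp_rot: [-3.082, -0.604, 0.005]
wrist_force: [-0.1, -0.3, -0.2]
gripper_width: -0.0002
grip_force: 0.0
```

Request:
arm_command:
  targets: [-0.337,-0.244,-0.199,0,0,0,-0.513,-0.701,0.001,0,0,0,-0.183,-0.911,0.002,0,0,0,0.233,-0.901,0,0,0,0,0.6,-0.709,0,0,0,0,0.748,-0.355,0.166,0,0,0,0.541,-0.061,0.082,0,0,0,-0.311,0.018,0.134,0,0,0,-0.429,0.104,0.175,0,0,0,-0.397,0.191,0.001,0,0,0,-0.347,0.271,0,0,0,0,-0.284,0.338,0,0,0,0,-0.205,0.39,0,0,0,0,-0.119,0.424,0,0,0,0,-0.027,0.44,0,0,0,0,0.066,0.436,-0.001,0,0,0,0.156,0.412,0,0,0,0,0.24,0.37,-0.001,0,0,0,0.312,0.312,-0.001,0,0,0,0.256,0.176,-0.359,0,0,0]

```text
time_s: 11.85
tcp_pos: [0.548, -0.0615, 0.1266]
tcp_rot: [-3.082, -0.604, 0.005]
wrist_force: [0.1, -0.4, -0.2]
gripper_width: -0.0004
grip_force: 0.0
```

```bash
python3 meas.py 3 1.6
```

```text
t 12.1 best [-0.22159265  1.5       ] 186.05 mean [-0.21671137  1.56574488] now 12.15 pos [ 0.54653472 -0.0604536   0.12673622] vis [np.int64(12), np.int64(55), np.int64(5), np.int64(79), np.int64(16), np.int64(100)]
```

Request:
arm_command:
  targets: [-0.337,-0.244,-0.199,0,0,0,-0.513,-0.701,0.001,0,0,0,-0.183,-0.911,0.002,0,0,0,0.233,-0.901,0,0,0,0,0.6,-0.709,0,0,0,0,0.748,-0.355,0.166,0,0,0,0.541,-0.061,0.082,0,0,0,-0.311,0.018,0.134,0,0,0,-0.429,0.104,0.175,0,0,0,-0.397,0.191,0.001,0,0,0,-0.347,0.271,0,0,0,0,-0.284,0.338,0,0,0,0,-0.205,0.39,0,0,0,0,-0.119,0.424,0,0,0,0,-0.027,0.44,0,0,0,0,0.066,0.436,-0.001,0,0,0,0.156,0.412,0,0,0,0,0.24,0.37,-0.001,0,0,0,0.312,0.312,-0.001,0,0,0,0.256,0.176,-0.359,0,0,0]

```text
time_s: 14.65
tcp_pos: [0.547, -0.061, 0.1262]
tcp_rot: [-3.081, -0.604, 0.007]
wrist_force: [-0.5, -0.2, -0.8]
gripper_width: -0.0004
grip_force: 0.0
```

Request:
arm_command:
  targets: [-0.337,-0.244,-0.199,0,0,0,-0.513,-0.701,0.001,0,0,0,-0.183,-0.911,0.002,0,0,0,0.233,-0.901,0,0,0,0,0.6,-0.709,0,0,0,0,0.748,-0.355,0.166,0,0,0,0.541,-0.061,0.082,0,0,0,-0.311,0.018,0.134,0,0,0,-0.429,0.104,0.175,0,0,0,-0.397,0.191,0.001,0,0,0,-0.347,0.271,0,0,0,0,-0.284,0.338,0,0,0,0,-0.205,0.39,0,0,0,0,-0.119,0.424,0,0,0,0,-0.027,0.44,0,0,0,0,0.066,0.436,-0.001,0,0,0,0.156,0.412,0,0,0,0,0.24,0.37,-0.001,0,0,0,0.312,0.312,-0.001,0,0,0,0.256,0.176,-0.359,0,0,0]

```text
time_s: 17.15
tcp_pos: [0.547, -0.0611, 0.1262]
tcp_rot: [-3.081, -0.604, 0.007]
wrist_force: [-0.4, 0.1, 0.6]
gripper_width: -0.0001
grip_force: 0.0
```

Request:
arm_command:
  targets: [-0.337,-0.244,-0.199,0,0,0,-0.513,-0.701,0.001,0,0,0,-0.183,-0.911,0.002,0,0,0,0.233,-0.901,0,0,0,0,0.6,-0.709,0,0,0,0,0.748,-0.355,0.166,0,0,0,0.541,-0.061,0.082,0,0,0]

```text
time_s: 18.02
tcp_pos: [0.5198, 0.1815, 0.1236]
tcp_rot: [-3.082, -0.61, 0.003]
wrist_force: [-0.1, 0.3, -0.1]
gripper_width: 0.0002
grip_force: 0.0
```

```bash
python3 meas.py 3 1.4
```

```text
t 18.275 best [-2.94159265  1.        ] 226.95000000000002 mean [-2.91065794  1.18435966] now 18.325 pos [0.51906366 0.17864418 0.12415909] vis [np.int64(102), np.int64(27), np.int64(109), np.int64(44), np.int64(88), np.int64(64)]
```

Request:
arm_command:
  targets: [-0.311,0.018,0.117,0,0,0,-0.429,0.104,0.175,0,0,0,-0.397,0.191,0.001,0,0,0,-0.347,0.271,0,0,0,0,-0.284,0.338,0,0,0,0,-0.205,0.39,0,0,0,0,-0.119,0.424,0,0,0,0,-0.027,0.44,0,0,0,0,0.066,0.436,-0.001,0,0,0,0.156,0.412,0,0,0,0,0.24,0.37,-0.001,0,0,0,0.312,0.312,-0.001,0,0,0,0.256,0.176,-0.359,0,0,0]

```text
time_s: 19.95
tcp_pos: [0.5469, -0.0619, 0.1281]
tcp_rot: [-3.082, -0.602, 0.005]
wrist_force: [-0.5, 0.4, -0.4]
gripper_width: -0.0003
grip_force: 0.0
```

Request:
arm_command:
  targets: [-0.337,-0.244,-0.199,0,0,0,-0.513,-0.701,0.001,0,0,0,-0.183,-0.911,0.002,0,0,0,0.233,-0.901,0,0,0,0,0.6,-0.709,0,0,0,0,0.748,-0.355,0.166,0,0,0,0.541,-0.061,0.082,0,0,0,-0.311,0.018,0.134,0,0,0,-0.429,0.104,0.175,0,0,0,-0.397,0.191,0.001,0,0,0,-0.347,0.271,0,0,0,0,-0.284,0.338,0,0,0,0,-0.205,0.39,0,0,0,0,-0.119,0.424,0,0,0,0,-0.027,0.44,0,0,0,0,0.066,0.436,-0.001,0,0,0,0.156,0.412,0,0,0,0,0.24,0.37,-0.001,0,0,0,0.312,0.312,-0.001,0,0,0,0.256,0.176,-0.359,0,0,0]

```text
time_s: 22.45
tcp_pos: [0.5469, -0.0619, 0.1281]
tcp_rot: [-3.082, -0.602, 0.005]
wrist_force: [-0.2, 0.1, 0.8]
gripper_width: 0.0002
grip_force: 0.0
```

Request:
arm_command:
  targets: [-0.337,-0.244,-0.199,0,0,0,-0.513,-0.701,0.001,0,0,0,-0.183,-0.911,0.002,0,0,0,0.233,-0.901,0,0,0,0,0.6,-0.709,0,0,0,0,0.748,-0.355,0.166,0,0,0,0.541,-0.061,0.082,0,0,0,-0.311,0.018,0.134,0,0,0,-0.429,0.104,0.175,0,0,0,-0.397,0.191,0.001,0,0,0,-0.347,0.271,0,0,0,0,-0.284,0.338,0,0,0,0,-0.205,0.39,0,0,0,0,-0.119,0.424,0,0,0,0,-0.027,0.44,0,0,0,0,0.066,0.436,-0.001,0,0,0,0.156,0.412,0,0,0,0,0.24,0.37,-0.001,0,0,0,0.312,0.312,-0.001,0,0,0,0.256,0.176,-0.359,0,0,0]

```text
time_s: 24.95
tcp_pos: [0.5469, -0.0619, 0.1281]
tcp_rot: [-3.082, -0.602, 0.005]
wrist_force: [0.6, -0.1, -0.2]
gripper_width: 0.0003
grip_force: 0.0
```

Request:
arm_command:
  targets: [-0.337,-0.244,-0.199,0,0,0,-0.513,-0.701,0.001,0,0,0,-0.183,-0.911,0.002,0,0,0,0.233,-0.901,0,0,0,0,0.6,-0.709,0,0,0,0,0.748,-0.355,0.166,0,0,0,0.541,-0.061,0.082,0,0,0]

```text
time_s: 25.82
tcp_pos: [0.5203, 0.1807, 0.1258]
tcp_rot: [-3.082, -0.608, -0.0]
wrist_force: [0.2, -0.6, 1.0]
gripper_width: 0.0002
grip_force: 0.0
```

```bash
python3 meas.py 3 1.4
```

```text
t 26.075 best [-2.96159265  0.8       ] 246.0 mean [-2.90321733  1.19764311] now 26.125 pos [0.51935683 0.17827729 0.12576265] vis [np.int64(102), np.int64(29), np.int64(110), np.int64(45), np.int64(87), np.int64(65)]
```

```bash
python3 - <<'E'
from h import *
L=[]
for i in range(5):
    for n in('side','scene'): t=observe()['time_s']; L.append((t,n,cam(n)))
for n in('side','scene'):
    D=[(t,*angle([c])[:2]) for t,m,c in L if m==n]
    print(n,[tuple(np.round(d,3)) for d in D],np.polyfit([d[0]-26.125 for d in D],np.unwrap([d[1] for d in D]),1))
print(observe()['time_s'])
E
```

```text
side [(np.float64(26.125), np.float64(-2.741), np.float64(30.5)), (np.float64(26.225), np.float64(-2.607), np.float64(19.25)), (np.float64(26.325), np.float64(-2.496), np.float64(4.0)), (np.float64(26.425), np.float64(-1.83), np.float64(2.0)), (np.float64(26.525), np.float64(-1.83), np.float64(2.0))] [ 2.59886095 -2.82063824]
scene [(np.float64(26.175), np.float64(-2.846), np.float64(74.15)), (np.float64(26.275), np.float64(-2.706), np.float64(86.25)), (np.float64(26.375), np.float64(-2.57), np.float64(88.3)), (np.float64(26.475), np.float64(-2.406), np.float64(75.9)), (np.float64(26.575), np.float64(-2.231), np.float64(68.55))] [ 1.5307522  -2.93449155]
26.625
```

```bash
python3 - <<'E'
from h import *
p=observe()['tcp_pos'];print(p)
W,th=seq(1.955,[.15,.155]+[.15]*7+[.14,.125,.11,.095,.08,.07,.06,.05,.04,.03,.025],[.117]+[.1065]*19); print(th); rows(W,[*arc(1.955,0)[:2],.1253])
E
```

```text
[0.5209226  0.17920555 0.12575701]
4.135
[-0.311,0.022,0.138,0,0,0,-0.315,0.072,0.175,0,0,0,-0.29,0.115,0,0,0,0,-0.27,0.157,0,0,0,0,-0.244,0.195,0,0,0,0,-0.211,0.23,0,0,0,0,-0.175,0.258,0,0,0,0,-0.134,0.282,0,0,0,0,-0.091,0.299,0,0,0,0,-0.043,0.288,0,0,0,0,-0.004,0.261,0,0,0,0,0.023,0.227,0,0,0,0,0.04,0.194,0,0,0,0,0.047,0.16,0,0,0,0,0.052,0.136,0,0,0,0,0.053,0.114,0,0,0,0,0.048,0.092,0,0,0,0,0.042,0.072,0,0,0,0,0.034,0.052,0,0,0,0,0.029,0.043,0,0,0,0]
end [ 0.4978 -0.0421  0.1065]
```

Request:
arm_command:
  targets: [-0.311,0.022,0.138,0,0,0,-0.315,0.072,0.175,0,0,0,-0.29,0.115,0,0,0,0,-0.27,0.157,0,0,0,0,-0.244,0.195,0,0,0,0,-0.211,0.23,0,0,0,0,-0.175,0.258,0,0,0,0,-0.134,0.282,0,0,0,0,-0.091,0.299,0,0,0,0,-0.043,0.288,0,0,0,0,-0.004,0.261,0,0,0,0,0.023,0.227,0,0,0,0,0.04,0.194,0,0,0,0,0.047,0.16,0,0,0,0,0.052,0.136,0,0,0,0,0.053,0.114,0,0,0,0,0.048,0.092,0,0,0,0,0.042,0.072,0,0,0,0,0.034,0.052,0,0,0,0,0.029,0.043,0,0,0,0]

```text
time_s: 29.12
tcp_pos: [0.5002, -0.0425, 0.1074]
tcp_rot: [3.082, 0.605, 0.002]
wrist_force: [-0.4, 0.9, 4.2]
gripper_width: 0.0
grip_force: 2.6
```

```bash
python3 - <<'E'
from h import *
o=[]
for n in('side','scene'):
    c=cam(n); print(n,angle([c]))
    x,y=map(int,w2p(c,[C[0]+.06,C[1],.13])); o.append(cv2.resize(c['color'][y-50:y+50,x-65:x+65],None,fx=3,fy=3,interpolation=cv2.INTER_CUBIC)); print(x,y)
    u=np.array([np.cos(GAM),np.sin(GAM)])
    for z in(.1525,): print('mark@handle top',w2p(c,[*(C+.082*u),z]))
cv2.imwrite('pics/fin.png',np.hstack(o)); print(observe()['time_s'])
E
```

```text
side (np.float64(0.0035472737761573477), np.float64(82.4), np.int64(95))
275 259
mark@handle top [265.91307754 251.97476246]
scene (np.float64(0.18405818867667215), np.float64(69.0), np.int64(76))
378 238
mark@handle top [387.09531528 234.10926963]
29.225
```

View pics/fin.png

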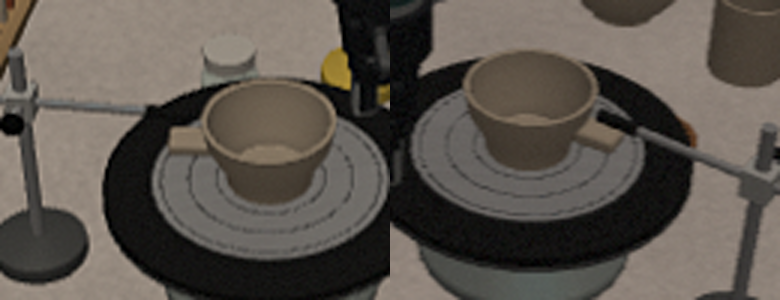

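The picture shows the handle close to the mark: end at side (267,255) and scene (386,233), against predicted (266,252) and (387,234). I'll refine with a joint fit.

```bash
python3 - <<'E'
from h import *
from scipy.optimize import differential_evolution as DE
L=[cam('side'),cam('scene')]
D=[]
for c in L:
    v=hull(c,[[C[0]+.095*np.cos(t),C[1]+.095*np.sin(t),z] for t in T for z in(.112,.172)])>0
    b=beige(c); d=(c['color'].max(2)<60)
    u=np.array([np.cos(GAM),np.sin(GAM)]);n=np.array([-u[1],u[0]])
    a=hull(c,[[*(C+u*r+n*w),z] for r in(.06,.2) for w in(-.007,.007) for z in(.163,.177)])>0
    D.append((c,b,v&~a))
def mk(c,x,y,th,rf):
    m=hull(c,[[x+.055*np.cos(t),y+.055*np.sin(t),z] for t in T for z in(.172,.168)]+[[x+rf*np.cos(t),y+rf*np.sin(t),.11] for t in T])>0
    uu=np.array([np.cos(th),np.sin(th)]);n=np.array([-uu[1],uu[0]])
    return m|(hull(c,[[*(np.array([x,y])+uu*r+n*w),z] for r in(.045,.082) for w in(-.013,.013) for z in(.1395,.1525)])>0)
def cost(q,DD):
    return sum(((mk(c,*q)^b)&v).sum() for c,b,v in DD)
B=[(C[0]-.01,C[0]+.01),(C[1]-.01,C[1]+.01),(-.35,.35),(.022,.045)]
for nm,DD in(('both',D),('side',D[:1]),('scene',D[1:])):
    r=DE(cost,B,args=(DD,),seed=1,maxiter=25,popsize=8,polish=False); print(nm,r.x.round(4),r.fun, 'handle end',(r.x[:2]+.082*np.array([np.cos(r.x[2]),np.sin(r.x[2])])).round(4))
E
```

```text
both [0.5668 0.0626 0.16   0.0321] 230.0 handle end [0.6478 0.0756]
side [0.5662 0.0624 0.0215 0.0316] 132.0 handle end [0.6482 0.0641]
scene [0.5686 0.0612 0.2266 0.0311] 30.0 handle end [0.6485 0.0796]
```

```bash
python3 - <<'E'
from h import *
o=[]
for n in('side','scene'):
    c=cam(n); p=w2p(c,[C[0]+.082,C[1],.146]); x,y=int(p[0]),int(p[1]); S=14
    cr=cv2.convertScaleAbs(cv2.resize(c['color'][y-20:y+20,x-14:x+14],None,fx=S,fy=S,interpolation=cv2.INTER_NEAREST),alpha=1.5)
    f=lambda P:tuple(int(round((a-b+.5)*S)) for a,b in zip(w2p(c,P),(x-14,y-20)))
    for th,col in((.02,(0,255,0)),(.2,(0,0,255))):
        u=np.array([np.cos(th),np.sin(th)]);m=np.array([-u[1],u[0]])
        q=[[*(C+u*r+m*w),.1525] for r,w in((.05,-.013),(.082,-.013),(.082,.013),(.05,.013))]
        cv2.polylines(cr,[np.array([f(k) for k in q])],False,col,1)
        cv2.polylines(cr,[np.array([f([*k[:2],.1395]) for k in q])],False,tuple(v//2 for v in col),1)
    o.append(cr)
cv2.imwrite('pics/ov.png',np.hstack(o)); print(o[0].shape,observe()['time_s'])
E
```

```text
(560, 392, 3) 29.425
```

View pics/ov.png

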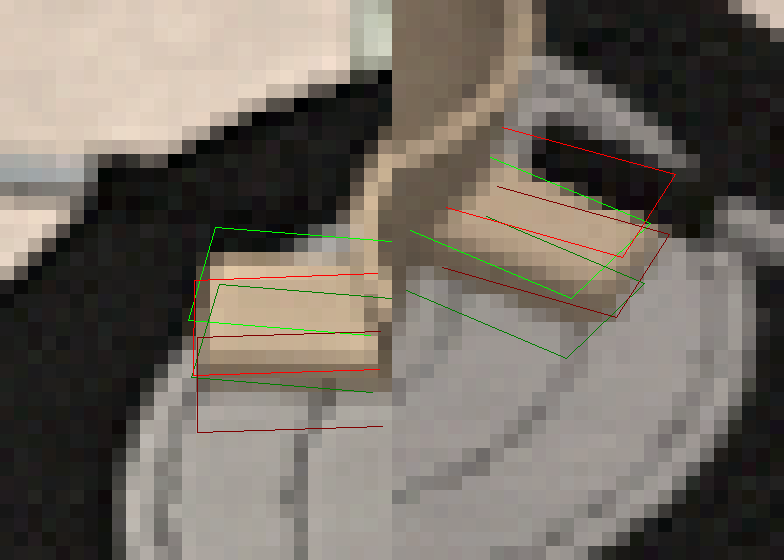

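The overlay shows the true handle top face midway between the 0.02 and 0.2 rad outlines in both views. That puts it at about 0.11 rad, roughly 7 mm past the mark, so I turn it back 0.09 rad with the finger still resting on the ring.

Request:
arm_command:
  targets: [-0.02,-0.032,0,0,0,0,-0.03,-0.048,0,0,0,0,-0.03,-0.048,0,0,0,0,-0.02,-0.031,0,0,0,0,0,0,0,0,0,0,0,0,0,0,0,0]

```text
time_s: 30.18
tcp_pos: [0.4909, -0.0358, 0.1074]
tcp_rot: [3.082, 0.605, 0.002]
wrist_force: [-0.6, 0.2, 4.6]
gripper_width: 0.0001
grip_force: 2.6
```

```bash
python3 - <<'E'
from h import *
o=[]
for n in('side','scene'):
    c=cam(n); p=w2p(c,[C[0]+.09,C[1],.15]); x,y=int(p[0]),int(p[1]); S=14
    cr=cv2.convertScaleAbs(cv2.resize(c['color'][y-20:y+20,x-14:x+14],None,fx=S,fy=S,interpolation=cv2.INTER_NEAREST),alpha=1.5)
    f=lambda P:tuple(int(round((a-b+.5)*S)) for a,b in zip(w2p(c,P),(x-14,y-20)))
    for th,col in((-.07,(255,80,0)),(.02,(0,255,0)),(.11,(0,0,255))):
        u=np.array([np.cos(th),np.sin(th)]);m=np.array([-u[1],u[0]])
        q=[[*(C+u*r+m*w),.1525] for r,w in((.05,-.013),(.082,-.013),(.082,.013),(.05,.013))]
        cv2.polylines(cr,[np.array([f(k) for k in q])],False,col,1)
    u=np.array([np.cos(GAM),np.sin(GAM)]); cv2.line(cr,f([*(C+u*.065),.17]),f([*(C+u*.2),.17]),(255,0,255),1)
    o.append(cr)
cv2.imwrite('pics/ov2.png',np.hstack(o)); print(observe()['tcp_pos'],observe()['wrist_force'])
E
```

```text
[ 0.4908952  -0.03578364  0.10742292] [ 0.40830272 -0.18487156  5.04465323]
```

View pics/ov2.png

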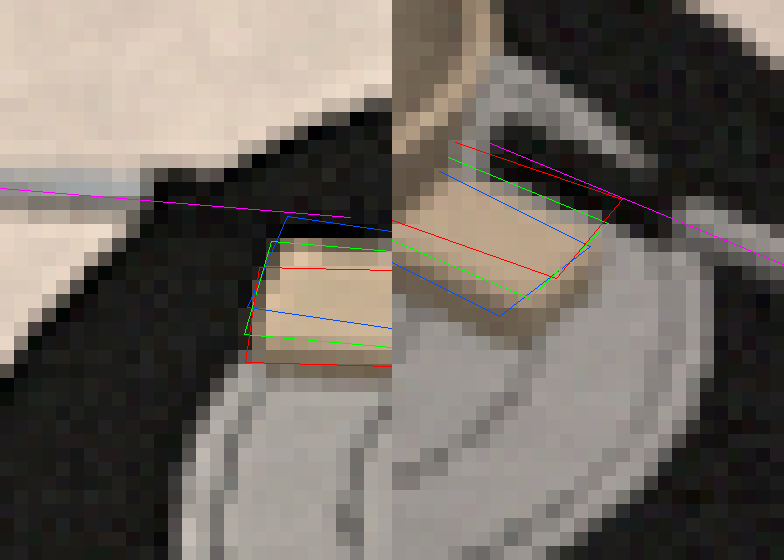

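The handle's top face now matches the 0.02 rad outline (between green and red in side, between green and blue in scene), directly under the arm line. I take the hand away, straight up first.

Request:
arm_command:
  targets: [0,0,-0.15,0,0,0,0,0,-0.5,0,0,0,0,0,-0.8,0,0,0,0,0,-0.8,0,0,0,-0.5,0.2,-0.5,0,0,0,-0.5,0.2,0,0,0,0,0,0,0,0,0,0,0,0,0,0,0,0]

```text
time_s: 31.28
tcp_pos: [0.4439, -0.0796, 0.2717]
tcp_rot: [-3.082, -0.604, -0.0]
wrist_force: [0.1, 0.9, 0.2]
gripper_width: -0.0003
grip_force: 0.0
```

```bash
python3 - <<'E'
from h import *
for n in('side','scene'): print(n,angle([cam(n)]))
print(observe()['tcp_pos'],observe()['time_s']); print(sign_off())
E
```

```text
side (np.float64(-0.14587808133023755), np.float64(52.55), np.int64(57))
scene (np.float64(0.03819516928843871), np.float64(89.0), np.int64(100))
[ 0.44424642 -0.0792885   0.27149202] 31.375
the job is handed in; nothing more can be done
None
```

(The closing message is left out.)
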